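Clip the blue relay module onto the mounting rail

ROBOT

A 6-joint arm with a two-finger parallel gripper is mounted at the origin on a cart in front of the work surface, level with it; the furniture and walls round the work are solid. World frame = base frame: x ahead of the robot, y to its left, z up, the work surface at z = 0. Lengths are in m, angles in rad, forces in N, time in s.
With the tool pointing down it reaches from about 0.35 to 0.975 m from the base axis. Payload 7.1 kg.
Tool frame: the origin (TCP) lies midway between the tips of the shut fingers; the grasp point (between the pads) lies 19 mm behind it; z points along the fingers, x is the direction in which the jaws open and shut, and the axes are right-handed (so a half turn about z gives the same grasp; the last joint's range is limited). The gripper opens to 88 mm and grips with 3 to 60 N. Pads are 20 mm wide; open, the fingers measure 115 mm over their backs; the gripper's body (75 mm by 178 mm) begins 61 mm behind the grasp point.
Start: joints at [1.101, 0.423, 1.63, -0, 1.089, -0.019], TCP at [0.272, 0.563, 0.223] pointing down, gripper open.
Joint ranges: [-3, 3], [-0.9, 2.11], [0.09, 2.58], [-1.31, 4.45], [0.11, 2.69], [-2.54, 2.54]. Speed limits (rad/s): [2.39, 2.39, 3.01, 3.14, 3.14, 3.14].

INTERFACE

Orientations are given as a unit quaternion [w, x, y, z].
In Python, from station import move_pose, movel, movej, command_gripper, wait, inverse_kinematics, read_camera, camera_info, MotionError, job_done, get_time, get_joint_pos, get_qvel, get_effort, get_tcp_pos, get_ee_rot, get_ft_force, get_ft_torque, get_grip_width gives the robot as it stands. Calls block until the motion is done:
- move_pose(position, orientation): joint-space move of the TCP to a pose.
- movel(position, frame=None, v=0.15, until_force=None): straight line of the TCP; frame=None keeps the orientation; v is the mean speed in m/s. With until_force (N) it stops when the force on the tool has changed by that much, and returns True; else False.
- movej(angles): joint-space move.
- command_gripper(opening): opening from 0.0 (shut) to 1.0 (fully open); the grip force is fixed at half the most; returns when the fingers have stopped.
- wait(seconds).
- inverse_kinematics(position, orientation): joint angles nearest the present ones, or None.
- read_camera(name): name is "side" or "top" or "wrist"; returns the picture (384x512x3 uint8, red, green, blue); there is no depth.
- camera_info(name): a dict with "intrinsics" (3x3 intrinsics, pixels), "T" (4x4, takes a point from camera to world coordinates); the wrist camera has in their place "tool_from_camera" (4x4, takes a point from camera to tool coordinates, whose origin is the TCP and whose axes are the tool frame's). Camera axes: x right, y up, looking along -z (the intrinsics and any distortion apply to the point x, -y, -z); pixel columns grow to the right and rows downward; lengths in m; the calibration is good to about 2 mm. A picture is of the moment at which its call begins: read the wrist's pose just before it. camera_info takes no time and is no camera call.
A pose or a line that the arm cannot do raises MotionError and nothing moves.
- job_done(): hands the job in, once; it reports no verdict.
Readings, each from a call of its own:
- get_time(): time.
- get_joint_pos(): joint angles.
- get_qvel(): joint speeds.
- get_effort(): joint torques, N m.
- get_tcp_pos(): TCP position.
- get_ee_rot(): TCP orientation.
- get_ft_force(): force on the tool from outside, world axes, zero at the start.
- get_ft_torque(): the same for the moment, N m.
- get_grip_width(): opening from 0.0 (shut) to 1.0 (fully open).
Only numpy, scipy, OpenCV 4.12 (cv2) and the standard library are available. Lean on these libraries where they do the work, as an engineer would, in place of code of your own. Each camera call takes 0.05 s, during which the arm holds its last target.

TASK

Turn the magazine's turntable by its knob until the pocket with the blue module faces straight out of the open front of the clear cover, then take the blue module out. Hook its fixed lip under the near flange of the control plate's rail with the other end still raised, in the free stretch between the terminal blocks and the lone end clamp, then rock it down and press until its sprung orange foot clicks under the other flange and it sits flat and square on the rail. Leave the two spare modules in their pockets and do not disturb the beaker, wash bottle or screwdriver.

Things in the scene. Friction and masses are not known exactly. Their poses are not given: they have to be found in the camera images.
- magazine: fixed round grey base, radius 150 mm; origin under its centre on the turntable's axis, -x out of the open front (towards the robot), z up. White turntable disc radius 130, top 20 mm above the worktop. Clear cover plate 104-108 mm up covers all but the front opening: y -66..+66 mm, from x = -20 mm outwards; wings beside it reach x = -90 mm
- knob_grip (a point): centre of the black bar knob on the turntable's axis, above the cover: 52 mm long (x of this frame), 16 wide (y), 26 high; its top 12 mm above this point, (131 mm above the worktop), bottom 14 mm below, 9 mm above the cover. Turns stiffly with the turntable (0.06 N m, stays where left; modules slide if it is whirled); -x points to the blue pocket. At the start the blue pocket is 0.85 to 1.35 rad round to the robot's right of the opening, so turn clockwise seen from above
- pocket (a point): centre of the blue module's pocket, 82 mm from the turntable's axis, 58.5 mm above the worktop; axes as the knob's. Fences up to 24 mm high above the disc, 2 to 3 mm play. Two more such pockets at 120 degrees each way; modules stand in them with the lip end outwards
- blue_module_mid (a point): wanted module, grey with blue raised nose, 250 g: centre of its 90 (x) x 36 (y) x 77 (z) mm. x runs from lip end (-x) to orange foot end (+x), z up. With z from its underside: body z 15..55 (20..55 where x < -5), nose x -20..+18 up to z 77, flat shoulder at z 55 for x +18..+45, to press on. Every part 36 mm wide in y: grip across y
- blue_module: the same module; origin at the centre of its underside, axes as above
- blue_lip (a point): middle of the tip of the module's fixed black lip: module x -17, y 0, 8 mm above the underside; axes as the module's. The toe spans x -31..-17, z 5..11 mm; its leg spans x -31..-23.5, z 0..22 mm. The seat above it (z 15) begins at x -5, so a tilt of about 28 degrees lets the toe slip under a flange
- blue_seat (a point): middle of the module's seat plane: module x 0, y 0, 15 mm above its underside; axes as the module's. When fitted it lies on the rail's top plane and centre line, the toe top 1 mm below the flange underside
- blue_module_foot (a joint): how far the orange foot is pushed outward (module +x), m: 0 = sprung in, at most 0.011; 1.6 N preload, 200 N/m. Toe top z 11 mm, tip at x +18.6 mm, steep ramp below it down to x +24, z 0. The ramp meets the rail about 17 degrees before level, yields up to 8 mm and snaps back at level; slick plastic, takes about 5 to 15 N down on the shoulder
- rail_mid (a point): middle of the rail's free stretch, on its centre line, at the flange tops, 36 mm above the worktop. Rail along y; -x is the near side, where the lip hooks; z up. Flange edges at x = -22 and +22 mm, 3 mm thick, overhanging 8 mm, 25 mm free beneath. Free from y -92 (lone end clamp) to +95 mm (terminal blocks); these are 66 mm high above the worktop
- plate: fixed grey control plate, 150 x 260 x 8 mm, that carries the rail; origin under its centre, axes as the rail's
- white_module_mid (a point): centre of a spare module, as the blue one but with a white nose, in the pocket 120 degrees counter-clockwise from the blue one; stays there
- green_module_mid (a point): centre of a spare module with a green nose, in the pocket 120 degrees clockwise from the blue one; stays there
- white_pocket (a point): centre of the white module's pocket, at the module's half height
- green_pocket (a point): centre of the green module's pocket, at the module's half height
- beaker_mid (a point): centre (half-way up) of a glass beaker, 56 x 63 x 69 mm, to the right of the plate; leave alone
- wash_mid (a point): centre (half-way up) of a wash bottle with a red cap, 61 x 99 x 188 mm, to the left of the magazine; leave alone
- driver_mid (a point): centre of a red-handled screwdriver, 181 mm long, 25 mm thick, lying along the front edge of the worktop; leave alone
Mind the look-alikes: they are no part of the job. Leave any brown look-alike of the part that bears green_module_mid alone.

How it is judged:
On the way, in this order (a step that is already met when the one before it is completed fails the run):
1. the blue module, still in its pocket, faces out of the open front (its pocket within about 0.2 rad of straight out) (y of pocket in the frame of magazine between -0.016 and 0.016 m and x of pocket in the frame of magazine below -0.07 m and distance between blue_module_mid and pocket below 0.012 m), for 0.2 s.
2. the lip is under the near flange while the foot end is still raised (module tilted 0.1 to 0.7 rad) (x of blue_lip in the frame of rail_mid between -0.0215 and -0.01 m and z of blue_lip in the frame of rail_mid between -0.018 and -0.003 m and y of blue_lip in the frame of rail_mid between -0.078 and 0.078 m and angle between blue_module_mid's own z axis and vertical between 0.1 and 0.7 rad), for 0.1 s.
At the end, for the whole second after the job is handed in: blue module released, at rest and flat on the rail: seat within 4 mm across, 2 mm in height, 0.05 rad of level, 0.09 rad of square, within 78 mm of the middle of the free stretch; orange foot sprung back (under 2 mm out); both spare modules still in their pockets (x of blue_seat in the frame of rail_mid between -0.004 and 0.004 m and y of blue_seat in the frame of rail_mid between -0.078 and 0.078 m and z of blue_seat in the frame of rail_mid between -0.0025 and 0.002 m and angle between the z axis of blue_seat and the z axis of rail_mid, either way round below 0.05 rad and angle between the y axis of blue_seat and the y axis of rail_mid, either way round below 0.09 rad and value of joint blue_module_foot below 0.002 m and linear speed of blue_module below 0.02 m/s and distance between white_module_mid and white_pocket below 0.012 m and distance between green_module_mid and green_pocket below 0.012 m); the robot touches nothing.
It fails at once if the beaker is moved by more than 30 mm (distance of beaker_mid from where it was at the start of the episode above 0.03 m).
It fails at once if the wash bottle is moved by more than 30 mm (distance of wash_mid from where it was at the start of the episode above 0.03 m).
It fails at once if the screwdriver is moved by more than 30 mm (distance of driver_mid from where it was at the start of the episode above 0.03 m).
It fails at once if a spare module leaves its pocket (distance between white_module_mid and white_pocket above 0.025 m or distance between green_module_mid and green_pocket above 0.025 m).
It also fails if it takes over 72 s, if anything falls off the work surface, if the arm or the gripper's body presses on something with over 40 N, if the wrist force passes 120 N, or if a joint passes its speed limit or range.

## Working session

There is one attempt and no reset: what is moved stays moved. The work goes in short steps, each a Python script; the robot and the scene stay as the last script left them, time stands still between calls to the robot, and variables do not carry over. Pictures are saved under pics/ and viewed, and the job is handed in when it is done.

```bash
ls; mkdir -p pics
python3 - <<'E'
from station import *
import cv2,numpy as np
np.set_printoptions(precision=4,suppress=True)
for n in ["side","top","wrist"]:
    im=read_camera(n); cv2.imwrite(f"pics/{n}0.png",im[:,:,::-1])
    c=camera_info(n); print(n,c)
print(get_time(),get_tcp_pos(),get_ee_rot())
E
```

```text
pics
side {'intrinsics': array([[415.9716,   0.    , 249.5333],
       [  0.    , 415.9716, 189.6731],
       [  0.    ,   0.    ,   1.    ]]), 'T': array([[-0.9465, -0.26  ,  0.1911,  0.8023],
       [ 0.3222, -0.7928,  0.5173,  0.7347],
       [ 0.0169,  0.5512,  0.8342,  1.2324],
       [ 0.    ,  0.    ,  0.    ,  1.    ]])}
top {'intrinsics': array([[498.2174,   0.    , 252.8944],
       [  0.    , 498.2174, 189.7662],
       [  0.    ,   0.    ,   1.    ]]), 'T': array([[ 0.0946,  0.925 , -0.3679, -0.2083],
       [-0.9955,  0.0871, -0.0369, -0.0419],
       [-0.0021,  0.3697,  0.9291,  1.9618],
       [ 0.    ,  0.    ,  0.    ,  1.    ]])}
wrist {'intrinsics': array([[302.4768,   0.    , 255.4861],
       [  0.    , 302.4768, 191.6584],
       [  0.    ,   0.    ,   1.    ]]), 'tool_from_camera': array([[ 1.    ,  0.0003,  0.0008, -0.0007],
       [ 0.0005, -0.9622, -0.2722, -0.0751],
       [ 0.0007,  0.2722, -0.9622, -0.1606],
       [ 0.    ,  0.    ,  0.    ,  1.    ]])}
0.15 [0.2721 0.5622 0.2221] [ 0.0003  0.8472  0.5312 -0.0005]
```

View pics/side0.png

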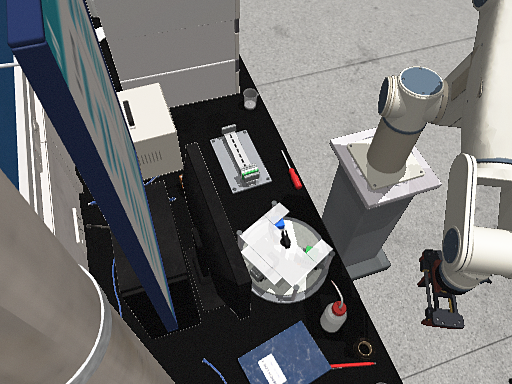

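View pics/top0.png

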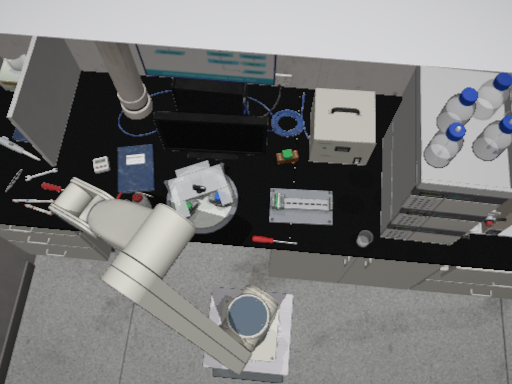

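View pics/wrist0.png

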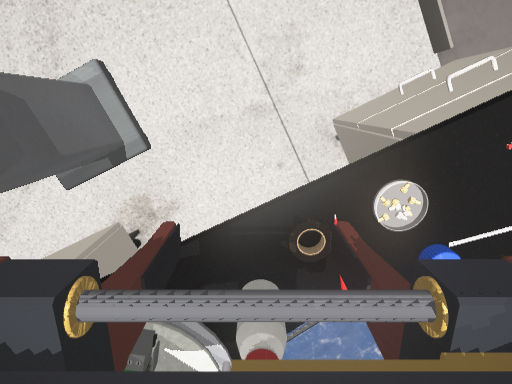

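The top view shows the magazine near (203,200), the plate at (302,207), the brown/green look-alike at (288,156), the screwdriver at (272,240) and the beaker at (365,239). Next I'll take enlarged crops.

Run:
```python
import cv2
a=cv2.imread("pics/top0.png"); b=cv2.imread("pics/side0.png")
cv2.imwrite("pics/c1.png",cv2.resize(a[150:250,150:250],None,fx=6,fy=6,interpolation=cv2.INTER_CUBIC))
cv2.imwrite("pics/c2.png",cv2.resize(b[190:310,225:345],None,fx=5,fy=5,interpolation=cv2.INTER_CUBIC))
cv2.imwrite("pics/c3.png",cv2.resize(a[140:250,240:380],None,fx=5,fy=5,interpolation=cv2.INTER_CUBIC))
```

```text
(no output)
```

View pics/c1.png

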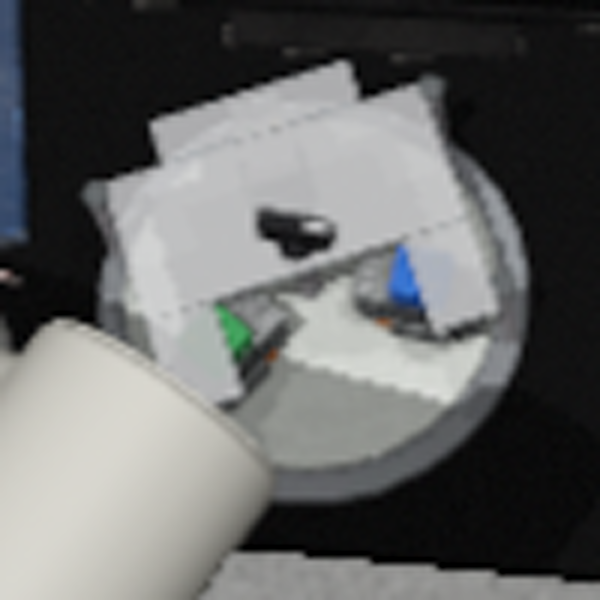

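View pics/c2.png

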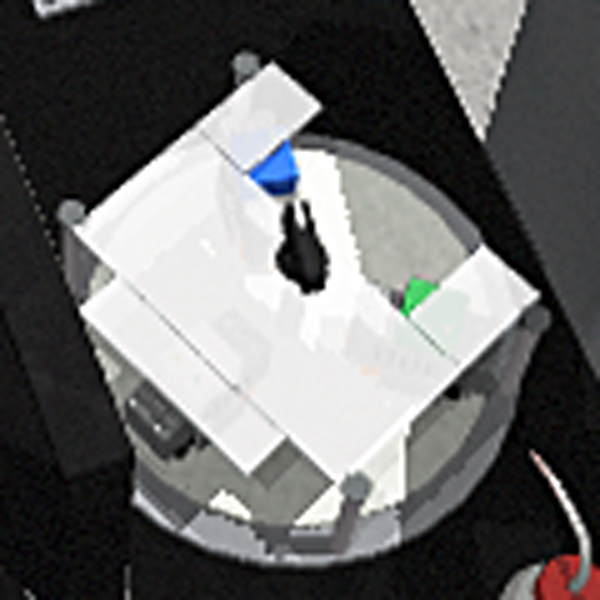

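View pics/c3.png

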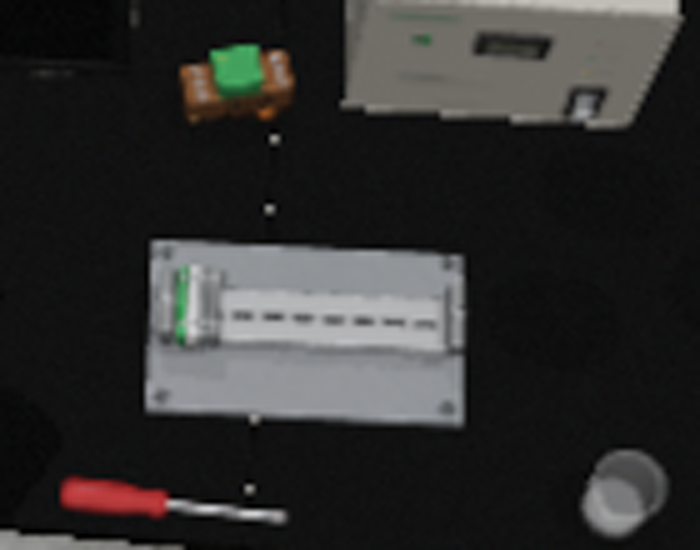

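The blue nose is at top px (217,197) / side px (279,225), under the right cover wing. The green one is at top px (188,204) and the brown decoy at (288,156). I'll compute rough positions first, then go look with the wrist camera.

```bash
cat > h.py <<'E'
from station import *
import cv2,numpy as np
from scipy.spatial.transform import Rotation as R
np.set_printoptions(precision=4,suppress=True)
def q2R(q): return R.from_quat([q[1],q[2],q[3],q[0]]).as_matrix()
def R2q(M):
    x,y,z,w=R.from_matrix(M).as_quat(); return [w,x,y,z]
def toolR(xdir,zdir=(0,0,-1)):
    z=np.array(zdir,float);z/=np.linalg.norm(z);x=np.array(xdir,float);x-=z*(x@z);x/=np.linalg.norm(x)
    return np.column_stack([x,np.cross(z,x),z])
def down(yaw): return R2q(toolR([np.cos(yaw),np.sin(yaw),0]))
def camT(n):
    c=camera_info(n)
    if n!="wrist": return c["intrinsics"],np.array(c["T"])
    T=np.eye(4);T[:3,:3]=q2R(get_ee_rot());T[:3,3]=get_tcp_pos()
    return c["intrinsics"],T@c["tool_from_camera"]
def ray(K,T,uv):
    d=np.array([(uv[0]-K[0,2])/K[0,0],-(uv[1]-K[1,2])/K[1,1],-1.0])
    return T[:3,3],T[:3,:3]@d
def onz(K,T,uv,z):
    o,d=ray(K,T,uv); return o+d*(z-o[2])/d[2]
def proj(K,T,p):
    c=T[:3,:3].T@(np.array(p)-T[:3,3]); return np.array([K[0,2]+K[0,0]*c[0]/-c[2],K[1,2]-K[1,1]*c[1]/-c[2]])
def snap(n,name):
    K,T=camT(n); im=read_camera(n)[:,:,::-1].copy(); cv2.imwrite(f"pics/{name}.png",im); np.savez(f"pics/{name}.npz",K=K,T=T); return im,K,T
def load(name):
    d=np.load(f"pics/{name}.npz"); return cv2.imread(f"pics/{name}.png"),d["K"],d["T"]
E
python3 - <<'E'
from h import *
K,T=camT("top")
f=lambda x,y:(240+x/5,140+y/5)
for p in [(150,240),(463,257),(465,425),(147,410)]: print("plate",onz(K,T,f(*p),.008))
g=lambda x,y:(150+x/6,150+y/6)
print("knob",onz(K,T,g(295,230),.131))
for p in [(350,60),(150,125),(430,85),(498,320),(100,185),(240,405),(465,215)]: print("cover",onz(K,T,g(*p),.108))
K,T=camT("side"); s=lambda x,y:(225+x/5,190+y/5)
print("knob",onz(K,T,s(300,235),.131))
for p in [(270,62),(322,107),(545,297),(485,245),(335,488),(75,225)]: print("cover",onz(K,T,s(*p),.108))
for n,p in (("wash",(345,300)),):print(onz(K,T,p,.188))
E
```

```text
plate [ 0.5801 -0.0355  0.008 ]
plate [ 0.5895 -0.2994  0.008 ]
plate [ 0.4412 -0.3063  0.008 ]
plate [ 0.4296 -0.0454  0.008 ]
knob [0.5028 0.2433 0.131 ]
cover [0.6395 0.2262 0.108 ]
cover [0.5786 0.355  0.108 ]
cover [0.6259 0.1695 0.108 ]
cover [0.4608 0.1048 0.108 ]
cover [0.5318 0.3818 0.108 ]
cover [0.3862 0.2661 0.108 ]
cover [0.5331 0.1349 0.108 ]
knob [0.5044 0.2431 0.131 ]
cover [0.4713 0.1125 0.108 ]
cover [0.4522 0.1537 0.108 ]
cover [0.3748 0.3169 0.108 ]
cover [0.3946 0.2742 0.108 ]
cover [0.5376 0.3867 0.108 ]
cover [0.625  0.1837 0.108 ]
[0.4394 0.4853 0.188 ]
```

Side and top agree: the knob axis is near (0.503,0.243), the magazine's -x faces the robot (yaw about 0.44), and the plate is centred near (0.51,-0.17). Now close views with the wrist camera.

Run:
```python
from h import *
movel([0.272,0.562,0.36],v=0.3)
move_pose([0.503,0.30,0.36],down(0.0))
print(get_time(),get_joint_pos(),get_tcp_pos())
snap("wrist","w1")
snap("top","t1")
```

```text
2.075 [0.5188 0.2385 1.5718 0.0004 1.3319 0.5171] [0.5025 0.3007 0.3596]
```

View pics/w1.png

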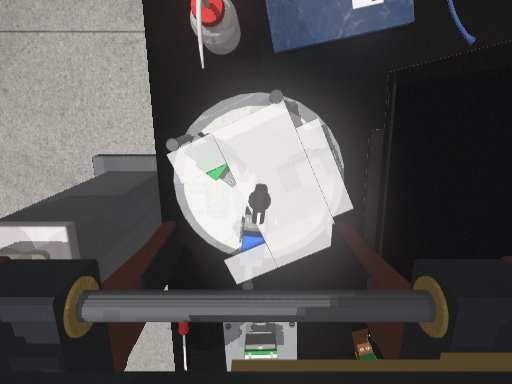

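The magazine is fully visible, with the knob at (259,203), blue nose at (253,242), green nose at (217,172) and the plate at bottom (260,340). I'll zoom in on the knob.

Run:
```python
from h import *
im,K,T=load("w1")
cv2.imwrite("pics/c4.png",cv2.resize(im[95:290,165:360],None,fx=3,fy=3,interpolation=cv2.INTER_CUBIC))
cv2.imwrite("pics/c5.png",cv2.resize(im[175:255,220:300],None,fx=7,fy=7,interpolation=cv2.INTER_NEAREST))
```

```text
(no output)
```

View pics/c4.png

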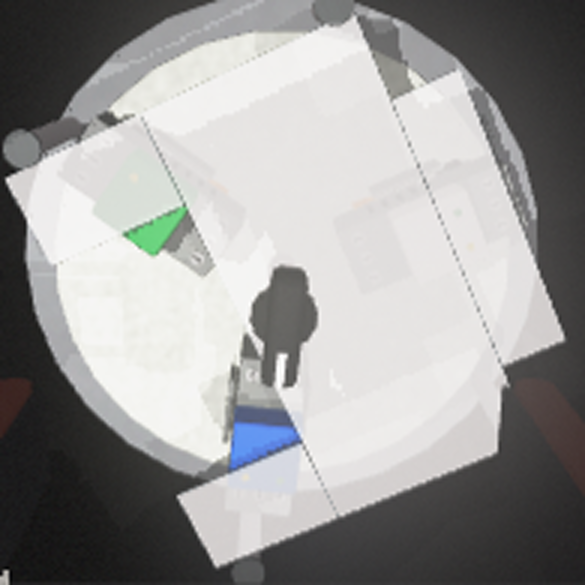

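View pics/c5.png

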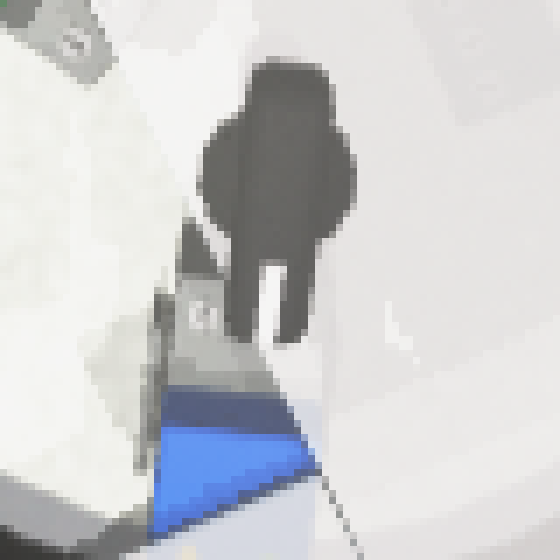

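Run:
```python
from h import *
im,K,T=load("w1")
c=lambda x,y:(220+x/7,175+y/7)
a=onz(K,T,c(290,66),.143); b=onz(K,T,c(270,341),.143)
print("knob ends",a,b,"len",np.linalg.norm(a-b),"mid",(a+b)/2,"ang -x dir",np.arctan2(*(b-a)[[1,0]]))
for p in [((252,70),(332,70)),((228,340),(310,340))]:
    print(np.linalg.norm(onz(K,T,c(*p[0]),.143)-onz(K,T,c(*p[1]),.143)))
d=lambda x,y:(165+x/3,95+y/3)
P={n:onz(K,T,d(*p),.108) for n,p in dict(rw_in=(180,495),rw_out=(217,567),lw_out=(5,180),lw_in=(57,265),slot_l=(142,117),slot_r=(338,517),bl=(358,15)).items()}
for k,v in P.items(): print(k,v)
f=P["lw_out"]-P["rw_out"]; print("front yaw of y",np.arctan2(f[1],f[0])-np.pi/2,np.linalg.norm(f))
f=P["slot_l"]-P["slot_r"]; print("slot edge yaw",np.arctan2(f[1],f[0])-np.pi/2,np.linalg.norm(f))
# disc outline via rim base circle in side & top? center check: project axis
m=(a+b)/2
tim,tK,tT=load("t1")
print("top px of knob",proj(tK,tT,m))
```

```text
knob ends [0.509  0.2776 0.143 ] [0.5055 0.2234 0.143 ] len 0.05432824665312149 mid [0.5073 0.2505 0.143 ] ang -x dir -1.634646308992922
0.014721832394927071
0.01565361325302884
rw_in [0.4553 0.1503 0.108 ]
rw_out [0.4733 0.109  0.108 ]
lw_out [0.3796 0.31   0.108 ]
lw_in [0.4008 0.27   0.108 ]
slot_l [0.4432 0.3384 0.108 ]
slot_r [0.5353 0.1381 0.108 ]
bl [0.5388 0.3823 0.108 ]
front yaw of y 0.43653122429539604 0.22175925846927202
slot edge yaw 0.4306517033654136 0.22049432928912122
top px of knob [197.1922 185.9922]
```

Run:
```python
from h import *
im,K,T=load("top0") if 0 else (None,)+tuple(camT("top"))
for z in (0,.1,.2,.3,.4): print(z,onz(K,T,(210,156),z)[:2],onz(K,T,(210,113),z)[:2])
im,K,T=load("w1")
for z in (0,.1,.2,.3): print(z,onz(K,T,(372,190),z)[:2],onz(K,T,(386,100),z)[:2])
```

```text
0 [0.7086 0.237 ] [0.9218 0.2642]
0.1 [0.6619 0.2228] [0.8642 0.2486]
0.2 [0.6151 0.2086] [0.8066 0.233 ]
0.3 [0.5684 0.1944] [0.749  0.2174]
0.4 [0.5217 0.1802] [0.6914 0.2018]
0 [0.709  0.2307] [0.7157 0.3844]
0.1 [0.6692 0.2584] [0.6746 0.3826]
0.2 [0.6293 0.2862] [0.6335 0.3808]
0.3 [0.5895 0.3139] [0.5924 0.379 ]
```

The knob length comes out at 52-54 mm and the width at 15-16 mm, which checks. The axis is near (0.5075,0.249), the magazine yaw is 0.435, and the blue pocket is 1.07 rad round, within the stated 0.85-1.35. The monitor at x≥0.71 is clear. I'll grasp the knob and turn it.

Run:
```python
from h import *
c=[0.5075,0.249]; q=down(-0.063)
command_gripper(0.55)
move_pose([*c,0.18],q)
print(get_time(),movel([*c,0.117],v=0.08,until_force=8),get_tcp_pos())
command_gripper(0.0)
print(get_time(),get_grip_width()*88,get_ft_force(),get_ft_torque())
j=np.array(get_joint_pos())
for i in range(6):
    j[5]+=1.072/6; movej(list(j)); print(get_time(),get_joint_pos()[5],get_ft_torque()[2])
print(get_tcp_pos(),get_ft_force())
snap("top","t2");snap("side","s2")
```

```text
3.725 False [0.5078 0.2492 0.1173]
5.3083 15.856718129240118 [-1.2082 -0.1014  5.7002] [-0.1383  0.2267  0.0611]
5.6 0.6724339655603404 -0.02279201471259454
5.8917 0.8487122655691243 0.15201713008055917
6.1833 1.0287496845358888 0.005275553212130461
6.475 1.2073382406111086 0.3446288153009876
6.7667 1.3861140681728468 0.03774705889787509
7.0583 1.5646296393393573 0.40698685620534303
[0.5089 0.2483 0.1174] [ 6.2835 -5.498  -0.0471]
```

Run:
```python
from h import *
command_gripper(0.55)
p=np.array(get_tcp_pos())
movel([p[0],p[1],0.19],v=0.15)
# view: tool y direction for yaw -1.135
M=q2R(get_ee_rot()); print("tool y",M[:,1])
u=np.array([np.cos(.435),np.sin(.435),0]); P=np.array([.508,.248,0])-u*.082
y=M[:,1]
t=P-y*0.03; 
movel([t[0],t[1],0.30],v=0.3)
print(get_time(),get_tcp_pos())
snap("wrist","w3")
```

```text
tool y [-0.9065 -0.4222 -0.0001]
9.0333 [0.4605 0.2259 0.2994]
```

View pics/w3.png

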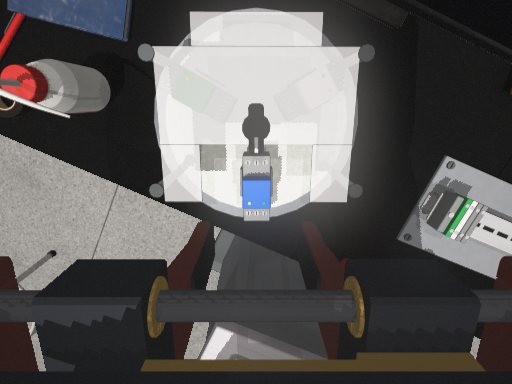

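The blue module now faces straight out, with its nose at (257,194), centred between the wings. Next I'll measure the nose by colour mask.

Run:
```python
from h import *
im,K,T=load("w3")
hsv=cv2.cvtColor(im,cv2.COLOR_BGR2HSV)
m=cv2.inRange(hsv,(105,120,60),(125,255,255)); m[:140]=0; m[230:]=0; m[:,:220]=0;m[:,300:]=0
ys,xs=np.nonzero(m); print(xs.min(),xs.max(),ys.min(),ys.max())
for v,lab in ((ys.min(),"foot"),(ys.max(),"lip")):print(lab,xs[ys==v].min(),xs[ys==v].max())
cv2.imwrite("pics/c6.png",cv2.resize(im[145:225,215:300],None,fx=7,fy=7,interpolation=cv2.INTER_NEAREST))
```

```text
242 270 180 208
foot 243 269
lip 244 257
```

View pics/c6.png

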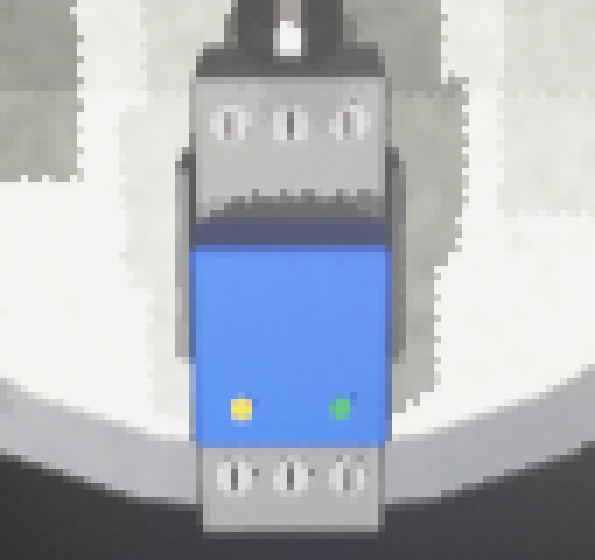

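Run:
```python
from h import *
im,K,T=load("w3")
f=lambda x,y:(215+x/7,145+y/7)
y0=.435; u=np.array([np.cos(y0),np.sin(y0),0]); v=np.array([-u[1],u[0],0])
C=np.array([.5078,.248,0])
def pr(n,p,z):
    w=onz(K,T,p,z); print(n,w,"mag x,y",(w-C)@u,(w-C)@v); return w
a=pr("nose foot-edge L",f(192,250),.097);b=pr("nose foot-edge R",f(388,250),.097)
c=pr("nose lip-edge L",f(196,446),.097);d=pr("nose lip-edge R",f(390,446),.097)
pr("foot end",f(288,77),.075);pr("lip end",f(293,530),.075)
print("yaw from lip edge", np.arctan2(*((b-a))[[1,0]]),np.arctan2(*((d-c))[[1,0]]),"widths",np.linalg.norm(b-a),np.linalg.norm(d-c),np.linalg.norm(a-c))
m=(a+b+c+d)/4; print("nose ctr",m)
pr("white",(300,85),.097)
```

```text
nose foot-edge L [0.4398 0.2341 0.097 ] mag x,y -0.06751891325866759 0.016016801180828287
nose foot-edge R [0.4544 0.2027 0.097 ] mag x,y -0.06750835119872882 -0.018557688432888127
nose lip-edge L [0.4068 0.2184 0.097 ] mag x,y -0.10405074210650314 0.015712988354741463
nose lip-edge R [0.4216 0.1865 0.097 ] mag x,y -0.10403985941620508 -0.019424446422971746
foot end [0.4716 0.2301 0.075 ] mag x,y -0.040360552943292174 -0.0009385533909428229
lip end [0.3917 0.1919 0.075 ] mag x,y -0.12891332601684402 -0.0019889333378823424
yaw from lip edge -1.1354908397225434 -1.1354866089677722 widths 0.03457449122700281 0.03513743646299482 0.03653309213850977
nose ctr [0.4307 0.2104 0.097 ]
white [0.5692 0.2208 0.097 ] mag x,y 0.04417635731255192 -0.05054306970817109
```

The module origin is at (0.4316,0.2108), mag x -85 mm (2-3 mm of play in the pocket), body 88.5 mm long against 90 nominal and 35 mm wide against 36. That's consistent, and step 1 should be met. Before lifting I'll view the rail.

Run:
```python
from h import *
move_pose([0.535,-0.17,0.29],down(-1.53))
print(get_time(),get_tcp_pos(),get_joint_pos())
im,K,T=snap("wrist","w4")
cv2.imwrite("pics/c7.png",cv2.resize(im[20:270,120:400],None,fx=2.8,fy=2.4,interpolation=cv2.INTER_CUBIC))
```

```text
10.575 [ 0.5351 -0.1691  0.2898] [-0.3274  0.257   1.7075  0.0003  1.1776  1.2013]
```

View pics/w4.png

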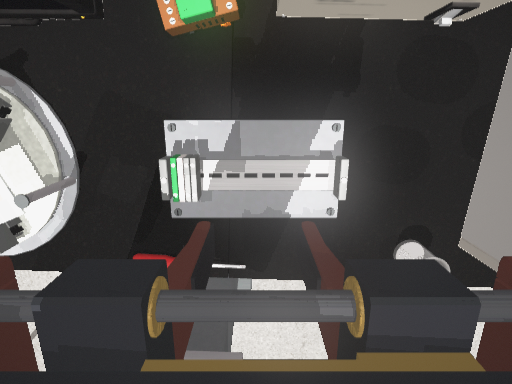

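View pics/c7.png

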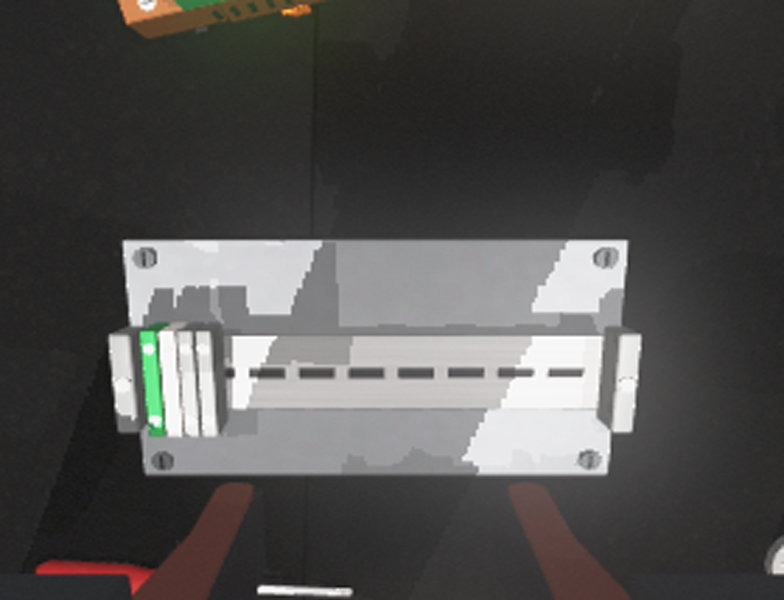

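Rail clear: flange edges near rows 159 and 190, terminal blocks ending near col 202 and the end clamp near col 335. I'll refine these with intensity profiles.

Run:
```python
from h import *
im,K,T=load("w4"); g=cv2.cvtColor(im,cv2.COLOR_BGR2GRAY)
for c in (215,230,250,270,290,310,322):
    print(c,list(enumerate(g[154:166,c].tolist(),154)),list(enumerate(g[184:196,c].tolist(),184)))
for r in (163,185): print(r,list(enumerate(g[r,194:212].tolist(),194)),list(enumerate(g[r,326:350].tolist(),326)))
# plate corners from zoom
f=lambda x,y:(120+x/2.8,20+y/2.4)
C=[onz(K,T,f(*p),.008) for p in ((124,241),(628,241),(607,474),(145,474))]
for x in C: print(x)
print(np.mean(C,0),[np.linalg.norm(C[i]-C[(i+1)%4]) for i in range(4)])
d=C[0]-C[1];print(np.arctan2(d[1],d[0])-np.pi/2); d=C[3]-C[2];print(np.arctan2(d[1],d[0])-np.pi/2)
```

```text
215 [(154, 127), (155, 129), (156, 129), (157, 129), (158, 128), (159, 121), (160, 242), (161, 242), (162, 243), (163, 243), (164, 243), (165, 242)] [(184, 197), (185, 197), (186, 191), (187, 196), (188, 197), (189, 193), (190, 158), (191, 159), (192, 158), (193, 160), (194, 159), (195, 158)]
230 [(154, 128), (155, 130), (156, 130), (157, 129), (158, 129), (159, 124), (160, 152), (161, 155), (162, 158), (163, 156), (164, 158), (165, 157)] [(184, 197), (185, 199), (186, 192), (187, 197), (188, 198), (189, 192), (190, 156), (191, 157), (192, 158), (193, 158), (194, 158), (195, 158)]
250 [(154, 159), (155, 160), (156, 135), (157, 129), (158, 129), (159, 124), (160, 189), (161, 196), (162, 197), (163, 197), (164, 200), (165, 197)] [(184, 193), (185, 196), (186, 193), (187, 193), (188, 195), (189, 192), (190, 145), (191, 153), (192, 159), (193, 157), (194, 157), (195, 158)]
270 [(154, 159), (155, 159), (156, 136), (157, 131), (158, 132), (159, 125), (160, 190), (161, 197), (162, 199), (163, 200), (164, 203), (165, 200)] [(184, 195), (185, 198), (186, 194), (187, 193), (188, 194), (189, 19
[... 1564 characters left out ...]
, 173), (203, 246), (204, 247), (205, 247), (206, 247), (207, 247), (208, 247), (209, 194), (210, 195), (211, 196)] [(326, 246), (327, 246), (328, 239), (329, 239), (330, 239), (331, 239), (332, 239), (333, 219), (334, 116), (335, 115), (336, 118), (337, 115), (338, 117), (339, 175), (340, 228), (341, 235), (342, 233), (343, 232), (344, 230), (345, 227), (346, 217), (347, 84), (348, 79), (349, 81)]
[ 0.5833 -0.0374  0.008 ]
[ 0.5939 -0.2936  0.008 ]
[ 0.4466 -0.2999  0.008 ]
[ 0.436 -0.043  0.008]
[ 0.5149 -0.1685  0.008 ] [np.float64(0.2564763351659789), np.float64(0.14741734536871606), np.float64(0.25713839205077826), np.float64(0.1474315643429816)]
0.04139228968751607
0.041444767831601226
```

Run:
```python
from h import *
im,K,T=load("w4")
cv2.imwrite("pics/c8.png",cv2.resize(im[145:210,155:260],None,fx=7,fy=7,interpolation=cv2.INTER_NEAREST))
cv2.imwrite("pics/c9.png",cv2.resize(im[145:210,250:355],None,fx=7,fy=7,interpolation=cv2.INTER_NEAREST))
```

```text
(no output)
```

View pics/c9.png

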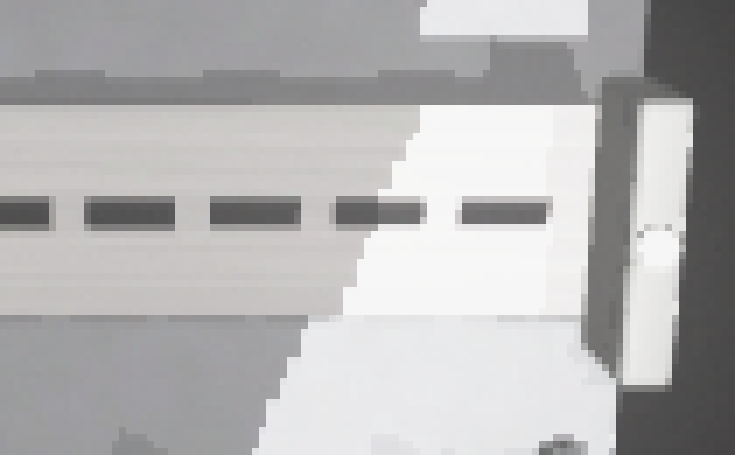

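```bash
python3 - <<'E'
from h import *
im,K,T=load("w4")
far=[onz(K,T,(c,159.4),.036) for c in (215,310)]; near=[onz(K,T,(c,189.4),.036) for c in (215,310)]
print(far,near)
y0=.0414;u=np.array([np.cos(y0),np.sin(y0),0]);v=np.array([-u[1],u[0],0])
print("width",(far[0]-near[0])@u,(far[1]-near[1])@u)
cl=(sum(far)+sum(near))/4; print("centreline pt",cl)
L=onz(K,T,(200.5,175),.05);L2=onz(K,T,(202.5,175),.036); Rr=onz(K,T,(333.3,175),.036)
print(L,L2,Rr,(L2-Rr)@v)
pc=np.array([.5149,-.1685,0]); print("rel plate ctr: centreline",(cl-pc)@u,"L",(L2-pc)@v,"R",(Rr-pc)@v)
# cross-check with top camera: plate and flange edges
tim,tK,tT=load("t1")
for p in [far[0],far[1],near[0],near[1]]: print(proj(tK,tT,p))
E
python3 - <<'E'
import sys; sys.path.insert(0,".")
import cv2; a=cv2.imread("pics/t1.png")
cv2.imwrite("pics/c10.png",cv2.resize(a[180:230,262:342],None,fx=9,fy=9,interpolation=cv2.INTER_NEAREST))
E
```

```text
[array([ 0.5352, -0.1134,  0.036 ]), array([ 0.5406, -0.2446,  0.036 ])] [array([ 0.4921, -0.1136,  0.036 ]), array([ 0.4977, -0.2485,  0.036 ])]
width 0.04302642897158668 0.043024176072075225
centreline pt [ 0.5164 -0.1801  0.036 ]
[ 0.5155 -0.0957  0.05  ] [ 0.5124 -0.096   0.036 ] [ 0.52   -0.2793  0.036 ] 0.1834086427202035
rel plate ctr: centreline 0.001030114415585359 L 0.07251973000847284 R -0.11088891271173065
[288.0961 197.1524]
[319.8975 198.7117]
[287.4261 206.92  ]
[320.3784 208.5491]
```

View pics/c10.png

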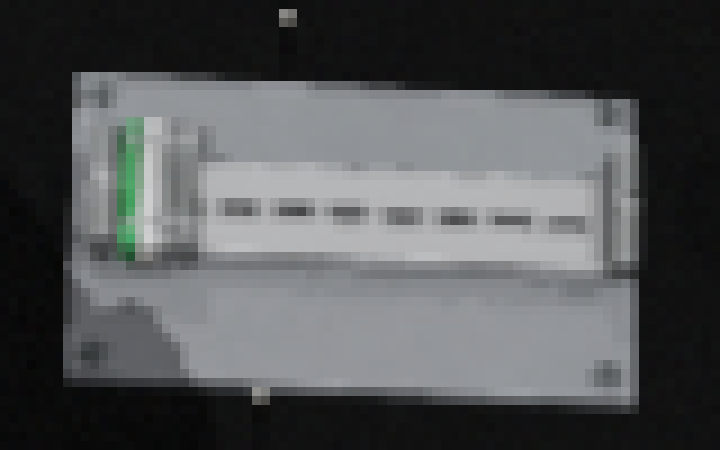

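The rail width measures 43 mm (44 nominal) and the free stretch 183 mm (187 nominal), giving rail_mid ≈ (0.5167,-0.1875,0.036) and yaw 0.041. The top camera puts the rail 1-2 px (3-5 mm) nearer, so I'll register x by contact. Next I'll check the hooking clearances in the xz plane.

```bash
cat > geo.py <<'E'
import numpy as np
from scipy.spatial import cKDTree
def box(x0,x1,z0,z1,s=0.5):
    X,Z=np.meshgrid(np.linspace(x0,x1,int((x1-x0)/s)+1),np.linspace(z0,z1,int((z1-z0)/s)+1)); return np.c_[X.ravel(),Z.ravel()]
mod=np.vstack([box(-31,-23.5,0,22),box(-31,-17,5,11),box(-45,-5,20,55),box(-5,45,15,55)])
foot=np.vstack([box(24,34,0,15)]+[box(18.6+ (11-z)*5.4/11,24,z,z+.1) for z in np.arange(0,11,.5)])
rail=[(-22,-14,-3,0),(14,22,-3,0),(-14,14,-28,0)]
def world(P,th,lip):
    d=P-np.array([-17,8]); c,s=np.cos(th),np.sin(th)
    return np.c_[d[:,0]*c-d[:,1]*s,d[:,0]*s+d[:,1]*c]+lip
def sd(P):
    best=1e9
    for x0,x1,z0,z1 in rail:
        dx=np.maximum(np.maximum(x0-P[:,0],P[:,0]-x1),-1e9);dz=np.maximum(z0-P[:,1],P[:,1]-z1)
        d=np.where((dx>0)|(dz>0),np.hypot(np.maximum(dx,0),np.maximum(dz,0)),np.maximum(dx,dz))
        best=min(best,d.min())
    return best
E
python3 - <<'E'
from geo import *
for th in (.3,.4,.49,.55,.6):
    print("th",th)
    for lz in (-6,-7,-8,-9,-10,-11,-12):
        print(lz,[(lx,round(min(sd(world(mod,th,(lx,lz))),9.9),1),round(sd(world(foot,th,(lx,lz))),1)) for lx in (-27,-25,-23,-21,-20,-19,-18,-17,-16)])
E
```

```text
th 0.3
-6 [(-27, np.float64(4.2), np.float64(-1.2)), (-25, np.float64(3.8), np.float64(-1.5)), (-23, np.float64(1.8), np.float64(-1.5)), (-21, np.float64(0.1), np.float64(-1.5)), (-20, np.float64(0.1), np.float64(-0.8)), (-19, np.float64(0.1), np.float64(-0.3)), (-18, np.float64(0.1), np.float64(0.1)), (-17, np.float64(0.1), np.float64(0.8)), (-16, np.float64(0.1), np.float64(1.5))]
-7 [(-27, np.float64(3.2), np.float64(-1.5)), (-25, np.float64(3.2), np.float64(-1.5)), (-23, np.float64(2.2), np.float64(-1.5)), (-21, np.float64(1.1), np.float64(-1.4)), (-20, np.float64(1.1), np.float64(-1.3)), (-19, np.float64(1.1), np.float64(-0.9)), (-18, np.float64(1.1), np.float64(-0.4)), (-17, np.float64(1.1), np.float64(0.2)), (-16, np.float64(1.1), np.float64(0.9))]
-8 [(-27, np.float64(2.2), np.float64(-1.5)), (-25, np.float64(2.2), np.float64(-1.5)), (-23, np.float64(2.2), np.float64(-1.5)), (-21, np.float64(2.1), np.float64(-1.5)), (-20, np.float64(2.1), np.float64(-1.5)), (-19, np.float64(2.1), np.float64(-1.4)), (-18, np.float64(2.1), np.float64(-0.8)), (-17, np.float64(2.1), np.float64(-0
[... 11448 characters left out ...]
 np.float64(1.6), np.float64(5.5)), (-23, np.float64(1.6), np.float64(5.5)), (-21, np.float64(1.6), np.float64(5.5)), (-20, np.float64(1.6), np.float64(5.5)), (-19, np.float64(1.2), np.float64(5.5)), (-18, np.float64(0.7), np.float64(5.5)), (-17, np.float64(0.1), np.float64(5.5)), (-16, np.float64(-0.2), np.float64(5.6))]
-12 [(-27, np.float64(0.6), np.float64(4.5)), (-25, np.float64(0.6), np.float64(4.5)), (-23, np.float64(0.6), np.float64(4.5)), (-21, np.float64(0.6), np.float64(4.5)), (-20, np.float64(0.6), np.float64(4.5)), (-19, np.float64(0.4), np.float64(4.5)), (-18, np.float64(-0.1), np.float64(4.5)), (-17, np.float64(-0.4), np.float64(4.5)), (-16, np.float64(-0.9), np.float64(4.6))]
```

A tilt of 0.55 rad with the lip at z = -9 mm gives about 3 mm clearance all the way in. Next: pick up the module, lift and check.

```bash
cat >> h.py <<'E'
M0=np.array([0.5167,-0.1875,0.036]); YAW=.0414
def place(lx,lz,th,dy=0.0,G=(0.0,0.040)):
    """lip tip (m, rail frame) -> TCP pos, quat; G = TCP in module x,z"""
    u=np.array([np.cos(YAW),np.sin(YAW),0]);v=np.array([-u[1],u[0],0]);k=np.array([0,0,1.])
    mx=np.cos(th)*u+np.sin(th)*k; mz=-np.sin(th)*u+np.cos(th)*k
    p=M0+lx*u+lz*k+dy*v+(G[0]+.017)*mx+(G[1]-.008)*mz
    return p,R2q(np.column_stack([-v,-mx,-mz]))
E
python3 - <<'E'
from h import *
for a in ((-.032,.06,.55),(-.032,-.009,.55),(-.0175,-.009,.55),(-.017,-.008,.28)):
    p,q=place(*a); print(p,inverse_kinematics(p,q))
o=[0.4316,0.2108]; q=down(-1.1355)
command_gripper(0.72)
move_pose([*o,0.17],q); movel([*o,0.11],v=.2)
print(get_time(),get_tcp_pos(),get_ft_force())
print(movel([*o,0.060],v=0.1,until_force=8),get_tcp_pos())
command_gripper(0.0)
print(get_time(),get_grip_width()*88,get_ft_force())
movel([*o,0.20],v=0.12)
print(get_time(),get_grip_width()*88,get_ft_force(),get_tcp_pos())
snap("wrist","w5"); snap("side","s5")
E
```

```text
[ 0.4825 -0.1889  0.1322] [-0.5793  0.3238  2.2479  1.2472  0.3264 -0.2071]
[ 0.4825 -0.1889  0.0632] [-0.5793  0.4996  2.2664  1.8369  0.3205 -0.827 ]
[ 0.497  -0.1883  0.0632] [-0.5575  0.5069  2.2413  1.81    0.3081 -0.7775]
[ 0.5072 -0.1879  0.0635] [-0.4518  0.4876  2.0779  0.3888  0.3524  0.7269]
13.0667 [0.432  0.2103 0.1101] [0.7082 0.2203 0.0382]
False [0.432  0.211  0.0605]
14.2583 36.320857236541734 [0.5734 0.3597 3.4041]
15.575 35.59542008009691 [ 0.7241  0.466  -1.4755] [0.4311 0.2105 0.1993]
```

View pics/w5.png

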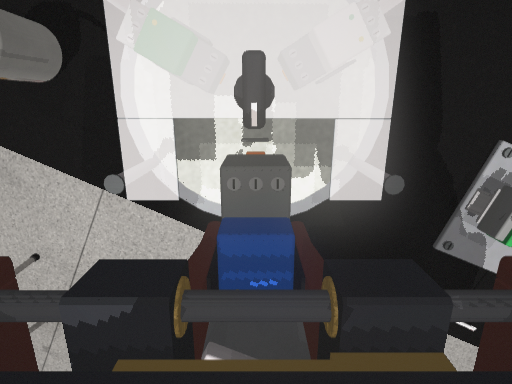

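View pics/s5.png

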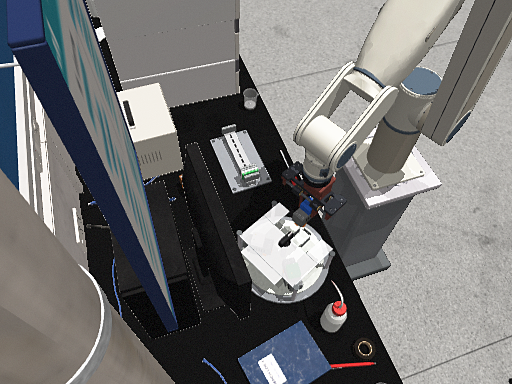

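The module is held at 35.6 mm width. In w5 its nose's foot edge is at row ~218 and the body foot-end edge at row ~155. I'll compare these with prediction and check the joint paths.

Run:
```python
from h import *
im,K,T=load("w5"); c=camera_info("wrist"); Tc=c["tool_from_camera"]
for n,p in dict(nose_foot_top=(18,77),foot_end_top=(45,55),foot_end_bot=(45,15)).items():
    for s in (18,-18): print(n,proj(K,Tc,[s*1e-3,-p[0]*1e-3,(40-p[1])*1e-3]))
for th in (.3,.35,.4,.43,.46,.49,.52,.55):
    p,q=place(-.0175,-.009,th); print(th,inverse_kinematics(p,q))
cv2.imwrite("pics/c11.png",cv2.resize(im[140:300,190:320],None,fx=4.5,fy=3.7,interpolation=cv2.INTER_NEAREST))
```

```text
nose_foot_top [295.9581 236.5793]
nose_foot_top [214.778  236.6153]
foot_end_top [292.1651 166.9718]
foot_end_top [218.5423 167.008 ]
foot_end_bot [284.5983 154.2972]
foot_end_bot [226.1728 154.3265]
0.3 [-0.4592  0.4873  2.092   0.4549  0.3287  0.6556]
0.35 [-0.4771  0.4844  2.1238  0.6552  0.2826  0.443 ]
0.4 [-0.4959  0.4847  2.1548  0.9256  0.2521  0.1589]
0.43 [-0.5076  0.4865  2.1729  1.1157  0.2446 -0.0403]
0.46 [-0.5196  0.4895  2.1907  1.3127  0.2468 -0.247 ]
0.49 [-0.5319  0.4939  2.208   1.501   0.2588 -0.4457]
0.52 [-0.5446  0.4997  2.2249  1.6686  0.2797 -0.6243]
0.55 [-0.5575  0.5069  2.2413  1.81    0.3081 -0.7775]
```

View pics/c11.png

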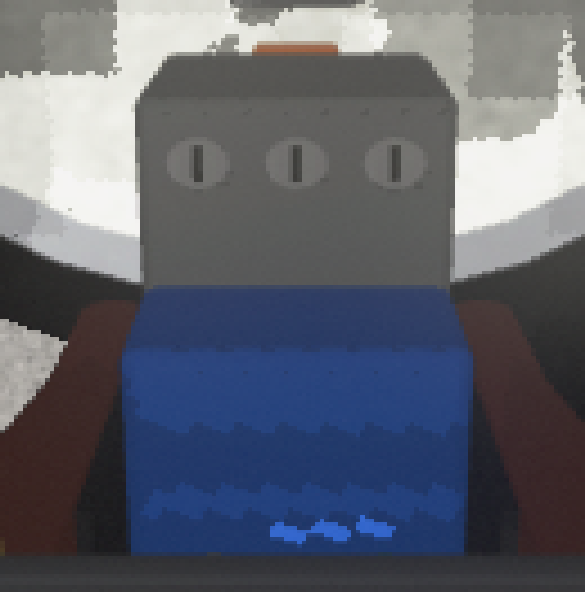

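Held-module edges match prediction within about 1 mm (166.5 vs 167.0, 154.6 vs 154.3; the nose edge is 2.5 px off). A tilt of 0.49 keeps the joints in range (j5 ≥ 0.24). I'll go over the rail, tilt, descend, and check before sliding in.

```bash
python3 - <<'E'
from h import *
p,q=place(-.034,.09,0); move_pose(p,q); print(get_time(),get_tcp_pos())
for th,lz in ((.25,.065),(.49,.035)):
    p,q=place(-.034,lz,th); movel(p,q,v=.05); print(get_time(),get_joint_pos(),np.max(np.abs(get_qvel())))
p,q=place(-.034,-.009,.49); r=movel(p,q,v=.06,until_force=6)
print(get_time(),r,p,get_tcp_pos(),get_ft_force(),get_grip_width()*88)
print(get_ee_rot(),q)
snap("wrist","w6");snap("side","s6")
E
python3 - <<'E'
import cv2
a=cv2.imread("pics/s6.png")
cv2.imwrite("pics/c12.png",cv2.resize(a[100:220,180:320],None,fx=5,fy=5,interpolation=cv2.INTER_CUBIC))
E
```

```text
17.1833 [ 0.4999 -0.1874  0.1581]
17.8 [-0.4577  0.3325  2.0601  0.2319  0.5403  0.8842] 0.025921495427436585
19.175 [-0.5547  0.3755  2.2258  1.1457  0.2941 -0.0978] 0.004264314711455595
20.0583 False [ 0.4827 -0.1889  0.0632] [ 0.4829 -0.189   0.0634] [-0.5527  0.2904 -1.4314] 36.05928301286462
[-0.175   0.7001 -0.6716  0.1681] [np.float64(-0.17502654769557896), np.float64(0.7000427093731444), np.float64(-0.6716447233162545), np.float64(0.1679264073834323)]
```

View pics/c12.png

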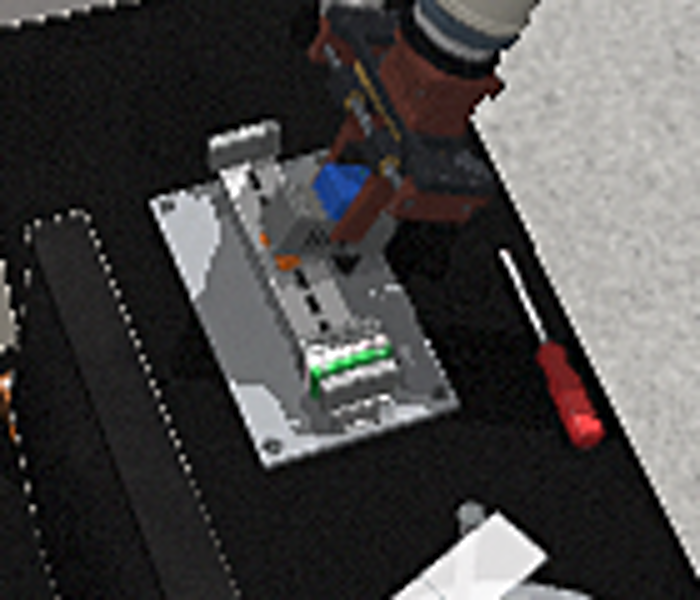

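View pics/w6.png

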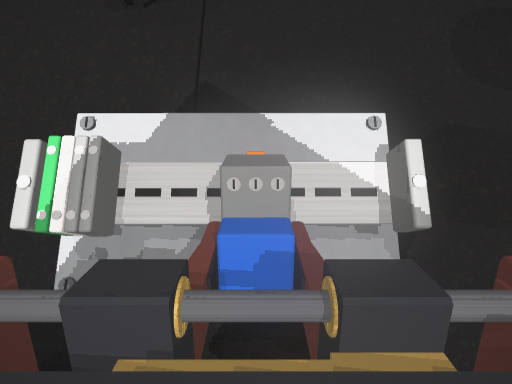

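The descent was contact-free. The module is over the rail, tilted, with the lip on the near side. This close view, with flange edges at rows ~162 and ~224, gives a second rail fix.

Run:
```python
from h import *
im,K,T=load("w6"); g=cv2.cvtColor(im,cv2.COLOR_BGR2GRAY).astype(float)
u=np.array([np.cos(YAW),np.sin(YAW),0]);v=np.array([-u[1],u[0],0])
for c in (150,180,205,310,340,365):
    d=np.diff(g[:,c]); rf=155+np.argmax(d[155:172])+.5; rn=215+np.argmax(np.abs(d[215:235]))+.5
    a=onz(K,T,(c,rf),.036);b=onz(K,T,(c,rn),.036)
    print(c,rf,rn,"far",(a-M0)@u*1e3,"near",(b-M0)@u*1e3,"mid",((a+b)/2-M0)@u*1e3,"y",(a-M0)@v*1e3)
for n,px in (("term",(117,190)),("clamp",(391,190))): print(n,(onz(K,T,px,.036)-M0)@v)
```

```text
150 161.5 223.5 far 20.95199547838751 near -22.7944419488764 mid -0.9212232352444463 y 73.8186243443864
180 161.5 223.5 far 20.946921783955275 near -22.801693354317898 mid -0.927385785181256 y 52.66193992069745
205 161.5 223.5 far 20.942693261157697 near -22.807736799395325 mid -0.9325217691188123 y 35.029517708145455
310 161.5 223.5 far 20.924929055318504 near -22.83312529841797 mid -0.9540981215497579 y -39.04504511720964
340 161.5 222.5 far 20.919852259047918 near -22.164698133101172 mid -0.6224229370266015 y -60.21466382705863
365 161.5 222.5 far 20.915621150977717 near -22.170718452250462 mid -0.6275486506363444 y -77.85786630993424
term 0.09510443710792361
clamp -0.09424835596447323
```

The second fix agrees: width 43.7 mm, centre -0.9 mm, free stretch +95/-94 mm. I'll shift M0 by -0.8 mm and slide in with a force stop.

```bash
sed -i 's/^M0=.*/M0=np.array([0.5159,-0.1875,0.036]); YAW=.0414/' h.py
python3 - <<'E'
from h import *
p,q=place(-.024,-.009,.49); r=movel(p,q,v=.03,until_force=4); print(r,get_tcp_pos()-p,get_ft_force())
p,q=place(-.0135,-.009,.49); r=movel(p,q,v=.02,until_force=4)
u=np.array([np.cos(YAW),np.sin(YAW),0]); d=np.array(get_tcp_pos())-place(0,-.009,.49)[0]
print(get_time(),r,"lip x now",d@u,"lip dz",d[2],get_ft_force(),get_grip_width()*88)
snap("wrist","w7")
E
```

```text
False [0.0002 0.0001 0.    ] [-0.2864 -0.2352 -2.1274]
21.0917 True lip x now -0.015376976586638577 lip dz -0.0005749375060541545 [-0.1985  0.2436 -1.9168] 35.6496172817358
```

View pics/w7.png

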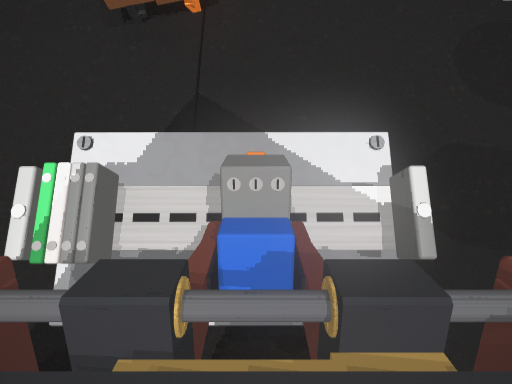

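Contact came at lip x = -15.4 mm, predicted -15.6, so the lip is under the flange. I'll back off slightly, rock down to ramp contact, then release.

```bash
python3 - <<'E'
from h import *
p,q=place(-.0170,-.0085,.49); movel(p,q,v=.02); wait(.15); print(get_time(),get_ft_force())
for th in (.44,.39,.34,.30,.27):
    p,q=place(-.0172,-.0085+.001*(.49-th)/.2,th); r=movel(p,q,v=.02,until_force=5); print(th,r,get_time(),get_ft_force(),get_grip_width()*88)
    if r: break
snap("wrist","w8");snap("side","s8")
E
python3 - <<'E'
import cv2
a=cv2.imread("pics/s8.png")
cv2.imwrite("pics/c13.png",cv2.resize(a[100:220,180:320],None,fx=5,fy=5,interpolation=cv2.INTER_CUBIC))
E
```

```text
21.5417 [ 0.3167 -0.5728 -1.9856]
0.44 False 21.9667 [-0.745   0.0209 -2.2624] 36.45897972525934
0.39 False 22.3917 [-0.231   0.0251 -2.4013] 36.05786969692861
0.34 False 22.7667 [ 0.372   0.1029 -2.8164] 35.870896339732674
0.3 False 23.0583 [ 1.8229 -0.8918 -0.6088] 36.1834584099856
0.27 False 23.3083 [1.0115 0.2387 0.1159] 35.87513658280464
```

View pics/c13.png

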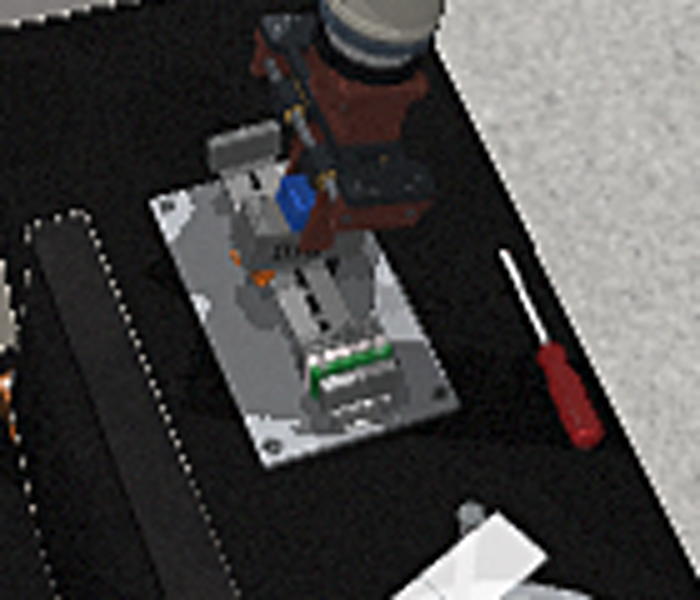

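View pics/w8.png

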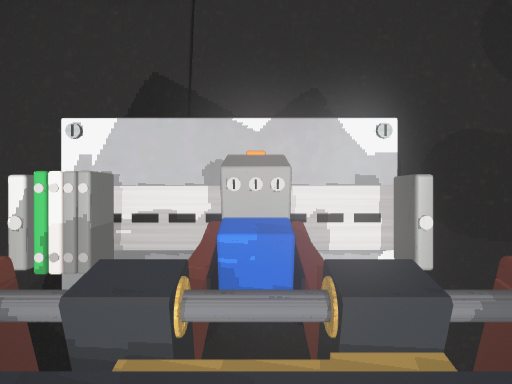

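Contact starts at about 0.30 rad, as stated, with light forces. I'll keep rocking down in the grip with a force guard, then press.

Run:
```python
from h import *
for th in (.23,.19,.15,.11,.07,.03,.0):
    p,q=place(-.0172,-.0075+.0005*(.27-th)/.27,th); r=movel(p,q,v=.02,until_force=12); print(th,r,get_time(),get_ft_force(),get_ft_torque(),get_grip_width()*88)
    if r: break
snap("wrist","w9")
```

```text
0.23 False 23.6583 [ 1.7684 -1.1247 -0.1779] [-0.1225 -0.099  -0.0968] 35.66661867270552
0.19 False 23.9083 [ 1.7012 -1.1679 -0.1477] [-0.1194 -0.2433 -0.0289] 35.879121672472536
0.15 False 24.1583 [ 2.1892 -0.9706 -0.024 ] [-0.25   -0.2242 -0.0447] 35.73793524486564
0.11 False 24.4083 [ 1.1699 -1.8771  6.5044] [-0.4784 -0.3388 -0.1288] 36.10664294544259
0.07 False 24.6583 [ 1.3176 -0.4641 -2.1695] [-0.1175 -0.1713 -0.0053] 35.84441270164275
0.03 False 24.9083 [ 0.5659 -0.4434 -0.0434] [-0.0748  0.2262  0.0039] 36.099224498102785
0.0 False 25.1583 [-2.7621 -0.0308  4.797 ] [-0.0322  0.7152 -0.0025] 35.97001019045566
```

View pics/w9.png

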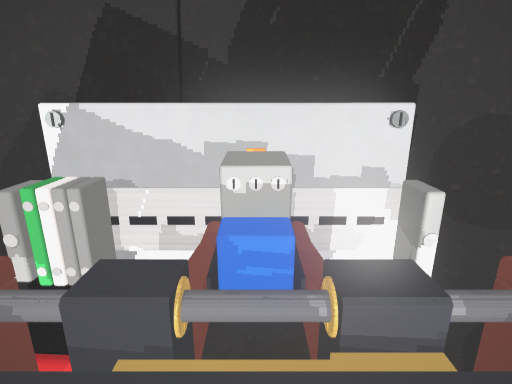

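It's nearly level with low forces. Release, retreat, then press on the shoulder.

Run:
```python
from h import *
command_gripper(0.65)
p=np.array(get_tcp_pos()); movel(p+[0,0,.07],v=.15)
u=np.array([np.cos(YAW),np.sin(YAW),0])
command_gripper(0.0)
t=M0+.0315*u
q=R2q(q2R(place(0,0,0)[1]))
movel([t[0],t[1],.115],q,v=.15)
print(get_time(),get_tcp_pos(),get_ft_force())
r=movel([t[0],t[1],.071],v=.03,until_force=22)
print(get_time(),r,get_tcp_pos(),get_ft_force())
```

```text
27.7083 [ 0.5471 -0.186   0.1145] [-0.4398  1.1813 -0.0202]
28.9083 True [ 0.5486 -0.1863  0.0762] [-1.2602 -0.1881  7.001 ]
```

It stopped at z = 0.0762 with the 22 N guard reached, and the fitted shoulder height is 0.076. Now I'll retreat and inspect.

Run:
```python
from h import *
p=np.array(get_tcp_pos()); movel([p[0],p[1],.12],v=.15)
movel([.54,-.1875+.0,.27],v=.3); print(get_time(),get_tcp_pos())
im,K,T=snap("wrist","w10");snap("side","s10");snap("top","t10")
cv2.imwrite("pics/c14.png",cv2.resize(im[110:230,150:370],None,fx=3.6,fy=4.5,interpolation=cv2.INTER_NEAREST))
a=cv2.imread("pics/s10.png")
cv2.imwrite("pics/c15.png",cv2.resize(a[100:220,190:310],None,fx=5,fy=5,interpolation=cv2.INTER_CUBIC))
```

```text
30.0 [ 0.5392 -0.1872  0.2686]
```

View pics/c14.png

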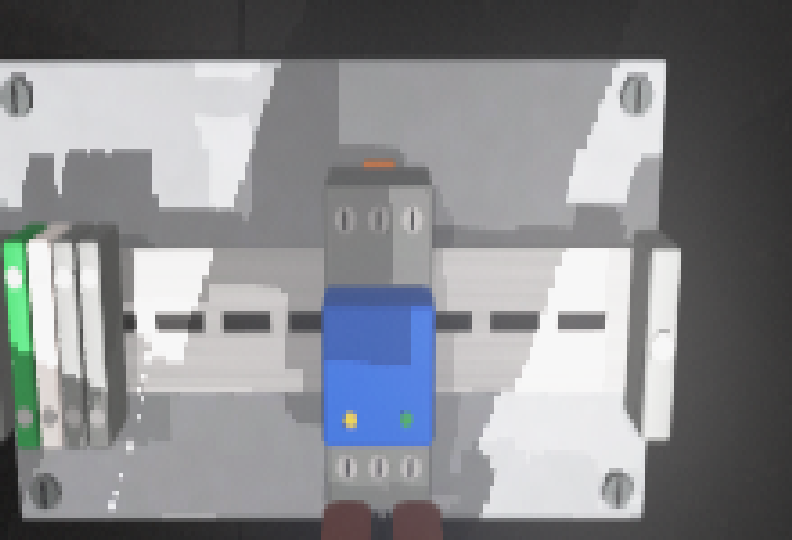

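View pics/c15.png

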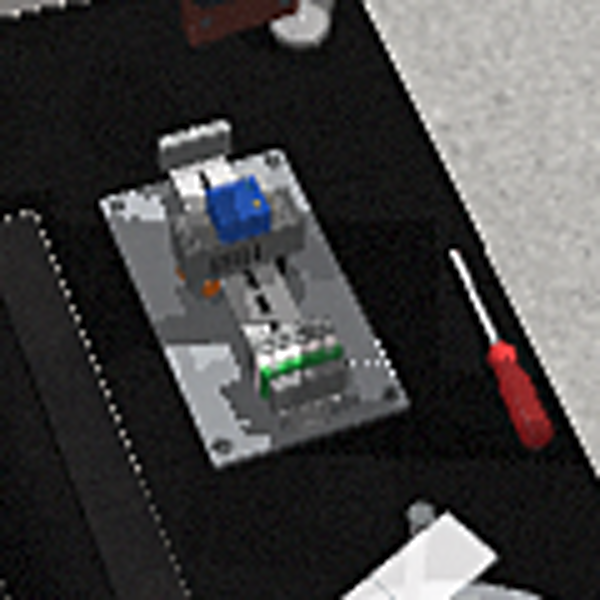

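Run:
```python
from h import *
im,K,T=load("w10")
u=np.array([np.cos(YAW),np.sin(YAW),0]);v=np.array([-u[1],u[0],0]);k=np.array([0,0,1.])
f=lambda x,y:(150+x/3.6,110+y/4.5)
obs={"foot_top":((45,55),f(380,186)),"nose_foot":((18,77),f(380,305)),"nose_lip":((-20,77),f(380,445)),"foot_bot":((45,15),f(380,167))}
for th in (0,.05,.1):
  for n,(l,o) in obs.items():
    mx=np.cos(th)*u+np.sin(th)*k; mz=-np.sin(th)*u+np.cos(th)*k
    P=M0-.017*u-.007*k+(l[0]+17)/1e3*mx+(l[1]-8)/1e3*mz
    print(th,n,"pred",proj(K,T,P),"obs",np.array(o))
```

```text
0 foot_top pred [254.6119 151.9665] obs [255.5556 151.3333]
0 nose_foot pred [254.5889 178.814 ] obs [255.5556 177.7778]
0 nose_lip pred [254.6433 210.7273] obs [255.5556 208.8889]
0 foot_bot pred [254.7101 147.4055] obs [255.5556 147.1111]
0.05 foot_top pred [254.607  154.4356] obs [255.5556 151.3333]
0.05 nose_foot pred [254.5892 182.1881] obs [255.5556 177.7778]
0.05 nose_lip pred [254.6487 213.4571] obs [255.5556 208.8889]
0.05 foot_bot pred [254.7037 148.058 ] obs [255.5556 147.1111]
0.1 foot_top pred [254.6026 157.0469] obs [255.5556 151.3333]
0.1 nose_foot pred [254.5902 185.6027] obs [255.5556 177.7778]
0.1 nose_lip pred [254.6545 216.1039] obs [255.5556 208.8889]
0.1 foot_bot pred [254.6975 148.8379] obs [255.5556 147.1111]
```

The observed edges match a level, fitted module within 1-2 px, and even 0.05 rad of tilt would shift them 3-4 px the wrong way. Last, a look at the whole scene.

Run:
```python
import cv2
a=cv2.imread("pics/s10.png"); cv2.imwrite("pics/c16.png",cv2.resize(a[70:350,200:400],None,fx=2.1,fy=2.1,interpolation=cv2.INTER_CUBIC))
```

```text
(no output)
```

View pics/c16.png

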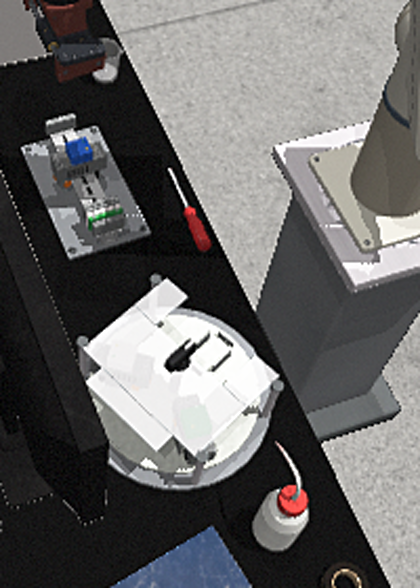

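The spares are still under the cover, the beaker, bottle and screwdriver haven't moved, and the blue module is seated. Handing in.

Run:
```python
from h import *
wait(.3); print(get_time(),get_ft_force()); job_done()
```

```text
30.45 [ 0.0288  0.1436 -0.5097]
the job is handed in; nothing more can be done
```

I turned the turntable about 1.07 rad clockwise until the blue pocket faced straight out, then lifted the blue module out. I hooked its lip under the near flange at 0.49 rad tilt, rocked it down and pressed on the shoulder. The job was handed in at 30.5 s; it reports no verdict.

**Checks that agreed:**
- The lip met the rail at -15.4 mm (predicted -15.6 mm), which put it under the flange.
- The final press stopped at 76.2 mm with the 22 N guard reached; the shoulder height when fitted is 76 mm.
- In the last wrist picture the module's edges lie within 1–2 px of a level, fitted module.
- In the final side view the beaker, wash bottle and screwdriver look undisturbed. The spare modules were clear in their pockets when I lifted the blue one, and at the end they show only faintly through the cover.

**Checks that disagreed or were missing:**
- The top camera put the rail 1–2 px nearer than the wrist camera did. I relied on the wrist view and the contact instead.
- With the module in the grip, one nose edge was 2.5 px off prediction.
- I judged the foot's click only from the press height and the level pose, because its joint cannot be read.

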